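# Snap a lock case into the hold-down jig

## Task

Pick up the mortise lock case and lay it flat on the jig in front of the rails, then slide it, blank rear end first, between the rails under the sprung foot until it meets the stop bar. Then press the mushroom plunger straight down, gently, until you feel it snap over its catch, and let go, so that it stays down by itself and the foot holds the case.

Things in the scene. Friction and masses are not known exactly. Their poses are not given: they have to be found in the camera images.
- case: Mortise lock case, brass and steel, 0.16 kg, lying flat; origin on its underside, z up. Flat body 42 mm wide (x -21 to 21), y -23 to 39, 10 mm thick. At its front a brass face plate, 74 mm wide, y -26 to -23, 16 mm high, with the bolt sticking out to y = -39. The blank rear end is at y = 39. Grip it across the 42 mm at about y = -6.
- jig: Fixed jig: aluminium plate 200 x 110 x 12 mm; origin at the centre of its underside on the bench, z up, x points the way the case slides in. Two rails, 45 mm apart inside, 8 mm high, x 0 to 22, centred on y = 0, with a mouth flaring from x = 0 to about 50 mm wide at x = -11.
- stop (a point): Middle of the stop bar's face at jig x = 20, y = 0, on top of the plate (z = 12); bar 9 mm high. With the case home its rear end touches this, its y axis along jig x (case origin at jig x = -19). The foot overhangs the slot, so lay the case down with its rear end 28 mm or more before the stop, then slide it in.
- plunger_top (a point): Centre of the top of the black mushroom cap, 30 mm across, on the plunger that rises from the latch housing (top z = 48) at jig x = 52, y = 0; 118 mm above the bench when up. It moves straight down only, carrying the arm with the foot; a spring of 1 to 2 N (plus about 1 N once the foot meets the case) pushes it back up.
- catch (a point): Point on top of the latch housing, jig x = 52, y = 0, z = 48. The catch inside is unseen and set anew each time: after 3 to 26 mm of plunger travel the resistance, risen within 2 mm to a peak of 8 to 12 N, drops away as the plunger jumps down about 4 mm and stays. A hard stop lies 5 mm below the peak. Short of the peak it springs right back up. Over 18 N on jig or plunger harms it.
- foot: Sprung foot under the plunger's arm, rubber pad 12 mm across on a 6 mm rod, at jig x = 12, y = 0. Its origin is 27 mm below the pad's underside. The pad is 5 mm above a case on the jig while the plunger is up; it comes down with the plunger, then rests on the case while its spring gives way.

How it is judged:
By the outcome, as a careful person would: the job done as asked, in the order asked, and still so for the second after the job is handed in, with the robot touching nothing.
It also fails if it takes over 72 s, if anything falls off the work surface, if the arm or the gripper's body presses on something with over 40 N, if the wrist force passes 120 N, or if a joint passes its speed limit or range.

## Robot

A 6-joint arm with a two-finger parallel gripper is mounted at the origin on a cart in front of the work surface, level with it; the furniture and walls round the work are solid. World frame = base frame: x ahead of the robot, y to its left, z up, the work surface at z = 0. Lengths are in m, angles in rad, forces in N, time in s.
With the tool pointing down it reaches from about 0.35 to 0.925 m from the base axis. Payload 6.4 kg.
Tool frame: the origin (TCP) lies at the very end of the fingers, on their centre line; the grasp point (between the pads) lies 19 mm behind it (ctrl.hold_point_z is the distance from the TCP to the grasp point, in m); z points along the fingers, y is the direction in which the jaws open and shut (so a half turn about z gives the same grasp; the last joint's range is limited). The gripper opens to 94 mm and grips with 3 to 60 N. Pads are 16 mm wide; open, the fingers measure 119 mm over their backs; the gripper's body (75 mm by 177 mm) begins 78 mm behind the grasp point.
Start: joints at [1.091, 0.245, 1.558, -0, 1.339, -0.174], TCP at [0.196, 0.62, 0.205] pointing down, gripper open.
Joint ranges: [-3.13, 3.13], [-1.02, 2.26], [0.13, 2.54], [-0.95, 4.09], [0.21, 2.88], [-2.74, 2.74]. Speed limits (rad/s): [2.57, 2.57, 3.14, 3.14, 3.14, 3.14].

## Interface

Orientations are given as a unit quaternion [w, x, y, z].
In Python, from workcell import ctrl, viewer, hand_in gives the robot as it stands. The module is installed in compiled form; this text tells all that it offers.
- The arm moves only by the tool arm_command, never from a script. Its argument "targets" is a list of rows, each a list of 7 numbers: the shift along the tool's x, y, z in m, then the turn, a rotation vector about the tool's x, y, z in rad, then the finger opening in m, from 0 to 0.094. In form: [[dx, dy, dz, ax, ay, az, fingers], ...]. A call has 1 to 10 rows; each row shifts and turns the pose as measured when the row begins, along the tool's axes as they then stand; what a row does not reach is not made up. A row lasts 1/10 s, in which the tool goes at most 50 mm and 8.59 degrees, less where a joint would pass 70% of its speed; a pose out of reach is approached as far as the arm can. A call with a gripper value outside its range is refused whole. The fingers move at their own pace and stop on an object; the grip force is fixed at half the most. Time passes only in rows, so rows that do not move let the fingers close. It gives the time, the measured TCP pose, the force and the opening at its end, in the units of the state.
- ctrl.sense(): the state, without advancing time (a new reading comes with each control period).
- viewer.read_camera(name): name is "side" or "top"; returns a dict with "image" (420x560x3 uint8, blue, green, red), "vertical_fov" (degrees; the focal length in pixels is half the picture's height over the tangent of half this angle, whatever the lens; pixels are square), "cx", "cy" (the principal point, pixels), "dist_coeffs" ([k1, k2, p1, p2, k3] as OpenCV has them; the pictures are not rectified), "R" (3x3) and "t" (3): a world point X has camera coordinates R X + t. Camera axes: x right, y down, z forward; pixel columns grow to the right and rows downward; lengths in m; the calibration is good to about 2 mm. A picture is of the moment at which its call begins. There is no depth.
- hand_in(): hands the job in, once; it reports no verdict.
The state is a dict: "t": time; "joint_positions": joint angles; "dq": joint speeds; "tau": joint torques, N m; "tool_pos": TCP position; "tcp_rot": TCP orientation; "force": force on the tool from outside, world axes, zero at the start; "ft_torque": the same for the moment, N m; "opening": opening from 0.0 (shut) to 1.0 (fully open).
Only numpy, scipy, OpenCV 4.12 (cv2) and the standard library are available. Lean on these libraries where they do the work, as an engineer would, in place of code of your own. Each camera call takes 0.05 s, during which the arm holds its last target.

## Working session

There is one attempt and no reset: what is moved stays moved. The work goes in short steps, Python scripts to look and compute and a tool call to move; the robot and the scene stay as the last step left them, time stands still between calls to the robot, and variables do not carry over. Pictures are saved under pics/ and viewed, and the job is handed in when it is done.

Besides the shell and the picture viewer there is one more tool, called after "Call:" as name(argument=value, ...) on one line, values as JSON. arm_command: Moves the arm, as the interface text tells. Its arguments: {"type":"object","properties":{"targets":{"type":"array"}},"required":["targets"]}

```bash
mkdir -p pics
cat > h.py <<'E'
import numpy as np, cv2
from workcell import ctrl, viewer
def grab(name,tag):
    c=viewer.read_camera(name); cv2.imwrite(f'pics/{tag}.png',c['image']); 
    np.savez(f'pics/{tag}.npz',**{k:np.array(v) for k,v in c.items()}); return c
def load(tag):
    d=np.load(f'pics/{tag}.npz'); return {k:d[k] for k in d.files}
def K(c):
    f=c['image'].shape[0]/2/np.tan(np.radians(float(c['vertical_fov']))/2)
    return np.array([[f,0,float(c['cx'])],[0,f,float(c['cy'])],[0,0,1]])
def ray(c,uv):
    p=cv2.undistortPoints(np.array(uv,float).reshape(-1,1,2),K(c),np.array(c['dist_coeffs'],float)).reshape(-1,2)
    R=np.array(c['R']);t=np.array(c['t'])
    d=np.c_[p,np.ones(len(p))]@R
    return -R.T@t,d
def onplane(c,uv,z):
    o,d=ray(c,uv); s=(z-o[2])/d[:,2]; return o+d*s[:,None]
def proj(c,X):
    R=np.array(c['R'],float);t=np.array(c['t'],float)
    return cv2.projectPoints(np.array(X,float).reshape(-1,1,3),cv2.Rodrigues(R)[0],t,K(c),np.array(c['dist_coeffs'],float))[0].reshape(-1,2)
def tri(c1,u1,c2,u2):
    o1,d1=ray(c1,u1);o2,d2=ray(c2,u2);d1=d1[0];d2=d2[0]
    A=np.c_[d1,-d2];s=np.linalg.lstsq(A,o2-o1,rcond=None)[0]
    a=o1+d1*s[0];b=o2+d2*s[1];return (a+b)/2,np.linalg.norm(a-b)
E
python3 - <<'E'
from h import *
np.set_printoptions(precision=4,suppress=True)
for n in('top','side'):
    c=grab(n,n+'0'); print(n,-np.array(c['R']).T@np.array(c['t']),c['vertical_fov'],c['R'],c['dist_coeffs'])
print(ctrl.sense(),ctrl.hold_point_z)
E
```

```text
top [ 0.3504 -0.1162  1.2583] 45.38268039230046 [[-0.025  -0.9995 -0.0169]
 [-0.9835  0.0276 -0.1786]
 [ 0.1789  0.0121 -0.9838]] [-0.0348  0.      0.      0.      0.    ]
side [ 0.0004 -1.0083  0.5786] 43.407672480072094 [[ 0.8327 -0.5536 -0.0133]
 [-0.2336 -0.3294 -0.9148]
 [ 0.5021  0.7649 -0.4036]] [-0.0946  0.      0.      0.      0.    ]
{'t': 0.1, 'joint_positions': array([ 1.0909,  0.2457,  1.5589,  0.    ,  1.3387, -0.1741]), 'dq': array([-0.0014, -0.0006, -0.0011,  0.0014,  0.0021, -0.001 ]), 'tau': array([ -0.    , -41.6914, -31.5527,   0.0686,   0.031 ,  -0.    ]), 'tool_pos': array([0.1954, 0.6194, 0.2045]), 'tcp_rot': array([-0.0003,  0.1523,  0.9883, -0.0008]), 'force': array([-0.1743,  0.703 , -0.0409]), 'ft_torque': array([-0.0192, -0.0001, -0.0237]), 'opening': 1.0006989492214884} 0.0188
```

View pics/top0.png

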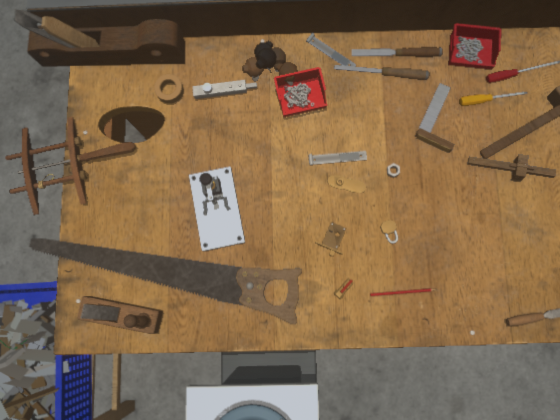

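View pics/side0.png

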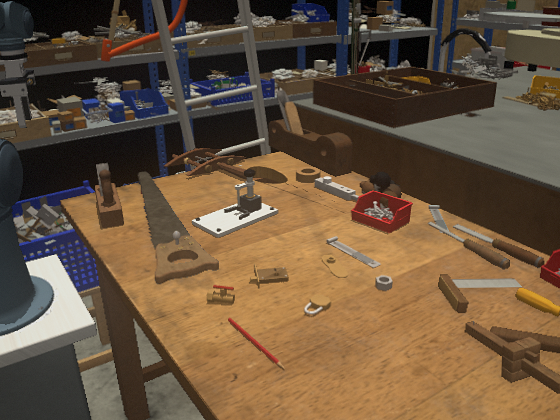

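Run:
```python
from h import *
a=load('top0')['image'];b=load('side0')['image']
f=lambda im,x,y,w,h,s:cv2.resize(im[y:y+h,x:x+w],None,fx=s,fy=s,interpolation=cv2.INTER_CUBIC)
cv2.imwrite('pics/topjig.png',f(a,175,150,85,110,5.4))
cv2.imwrite('pics/topcase.png',f(a,305,210,60,60,9))
cv2.imwrite('pics/sidejig.png',f(b,180,155,110,90,6.5))
cv2.imwrite('pics/sidecase.png',f(b,235,250,70,50,9))
```

```text
(no output)
```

View pics/topjig.png

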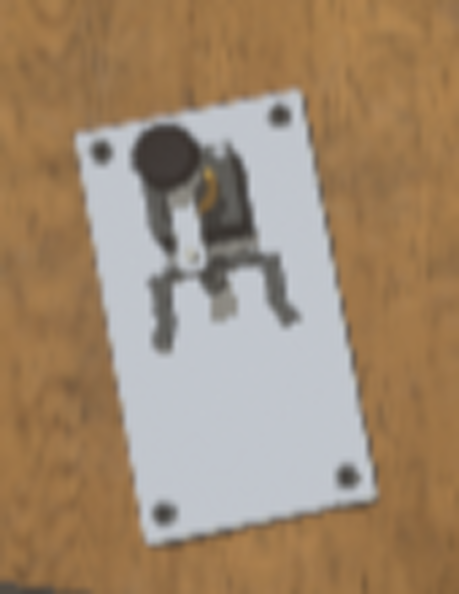

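View pics/topcase.png

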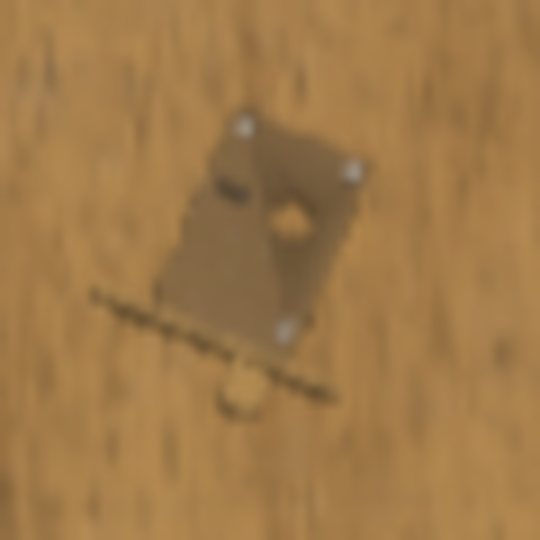

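View pics/sidejig.png

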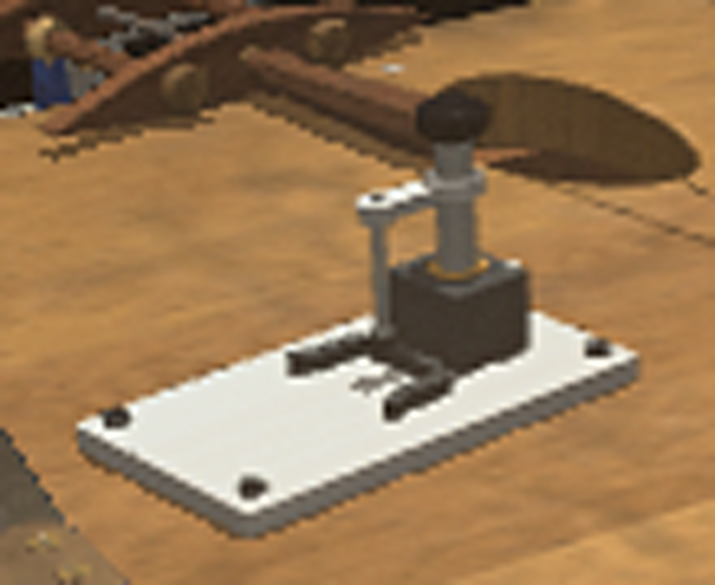

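View pics/sidecase.png

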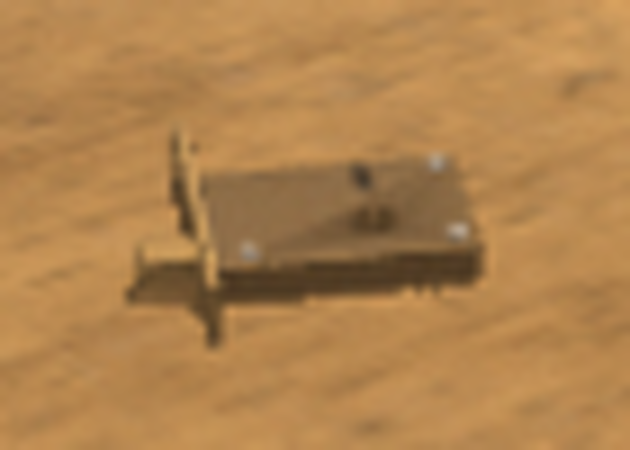

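Run:
```python
from h import *
np.set_printoptions(precision=4,suppress=True)
T=load('top0');S=load('side0')
for nm,c,box in(('top',T,(175,150,85,110)),('side',S,(180,155,110,90))):
    im=c['image'];x,y,w,h=box
    sub=cv2.resize(im[y:y+h,x:x+w],None,fx=4,fy=4,interpolation=cv2.INTER_CUBIC)
    hsv=cv2.cvtColor(sub,cv2.COLOR_BGR2HSV)
    m=((hsv[...,1]<60)&(hsv[...,2]>150)).astype(np.uint8)
    cs=max(cv2.findContours(m,0,2)[0],key=cv2.contourArea)
    hull=cv2.convexHull(cs)
    eps=2
    q=hull
    while len(q)>4: eps+=.5; q=cv2.approxPolyDP(hull,eps,True)
    q=(q.reshape(-1,2)+.5)/4-.5+[x,y]
    # refine: line fits of hull contour points near each side
    pts=(cs.reshape(-1,2)+.5)/4-.5+[x,y]
    L=[]
    for i in range(4):
        a,b=q[i],q[(i+1)%4];d=(b-a)/np.linalg.norm(b-a);n=np.array([-d[1],d[0]])
        s=(pts-a)@d;e=(pts-a)@n
        sel=pts[(abs(e)<1.2)&(s>3)&(s<np.linalg.norm(b-a)-3)]
        vx,vy,x0,y0=cv2.fitLine(sel.astype(np.float32),cv2.DIST_HUBER,0,.01,.01).ravel()
        L.append(np.cross([x0,y0,1],[x0+vx,y0+vy,1]))
    C=[]
    for i in range(4):
        p=np.cross(L[i-1],L[i]);C.append(p[:2]/p[2])
    C=np.array(C); P=onplane(c,C,.012)
    print(nm,C,'\n',P,P.mean(0),[np.linalg.norm(P[i]-P[i-1]) for i in range(4)])
    for i in range(4): d=P[i]-P[i-1];print(np.degrees(np.arctan2(d[1],d[0])))
cap=lambda X,Y:0
# cap top: top view centre of dark disc; side view
print('cap tri',tri(T,[175+167/5.4-.5,150+156/5.4-.5],S,[180+456/6.5-.5,155+100/6.5-.5]))
f=lambda p,s,o:[(p[0]+.5)/s-.5+o[0],(p[1]+.5)/s-.5+o[1]]
tc=lambda p:f(p,9,(305,210)); sc=lambda p:f(p,9,(235,250))
P=onplane(T,[tc((95,292)),tc((335,396))],.016);print('faceplate top',P,np.linalg.norm(P[1]-P[0]),P.mean(0))
P=onplane(T,[tc((240,108)),tc((372,162)),tc((300,355)),tc((155,288))],.010);print('body',P,[np.linalg.norm(P[i]-P[i-1]) for i in range(4)],P.mean(0))
P=onplane(T,[tc((244,126)),tc((353,171)),tc((286,331))],.010);print('scr top',P)
P=onplane(S,[sc((436,163)),sc((458,232)),sc((250,252))],.010);print('scr side',P)
```

```text
top [[229.7795 165.9166]
 [244.2279 241.3659]
 [201.2876 250.2614]
 [188.2513 174.279 ]] 
 [[0.6914 0.0471 0.012 ]
 [0.4958 0.0117 0.012 ]
 [0.4763 0.1193 0.012 ]
 [0.6725 0.1541 0.012 ]] [0.584  0.0831 0.012 ] [np.float64(0.10864304483074264), np.float64(0.19879883987430902), np.float64(0.10932704277209665), np.float64(0.19925270532573838)]
-79.97691057841001
-169.74288861543565
100.2617977095558
10.060164624149028
side [[280.7233 208.0305]
 [217.5757 233.7907]
 [191.0905 219.8604]
 [223.2263 207.9989]] 
 [[0.7015 0.048  0.012 ]
 [0.4947 0.0101 0.012 ]
 [0.4759 0.1181 0.012 ]
 [0.5775 0.1361 0.012 ]] [0.5624 0.0781 0.012 ] [np.float64(0.1520990076068653), np.float64(0.21016950733163203), np.float64(0.10964234978834557), np.float64(0.10316905595440438)]
-35.3970278282484
-169.61067716136688
99.89902416457167
10.043772705251225
cap tri (array([0.6344, 0.0897, 0.1204]), np.float64(0.002095560335646479))
faceplate top [[ 0.489  -0.1649  0.016 ]
 [ 0.4586 -0.2297  0.016 ]] 0.07165228283871371 [ 0.4738 -0.1973  0.016 ]
body [[ 0.5401 -0.2073  0.01  ]
 [ 0.5239 -0.2434  0.01  ]
 [ 0.4707 -0.2211  0.01  ]
 [ 0.4904 -0.1818  0.01  ]] [np.float64(0.0559412021219913), np.float64(0.03956878610177367), np.float64(0.0577131786945022), np.float64(0.04399614117926101)] [ 0.5063 -0.2134  0.01  ]
scr top [[ 0.535  -0.2082  0.01  ]
 [ 0.5215 -0.238   0.01  ]
 [ 0.4774 -0.2175  0.01  ]]
scr side [[ 0.5361 -0.207   0.01  ]
 [ 0.5229 -0.2355  0.01  ]
 [ 0.4792 -0.2157  0.01  ]]
```

Call:
arm_command(targets=[[-0.029,-0.038,0,0,0,0.013,0.094],[-0.029,-0.038,0,0,0,0.013,0.094],[-0.029,-0.038,0,0,0,0.013,0.094],[-0.029,-0.038,0,0,0,0.013,0.094],[-0.029,-0.038,0,0,0,0.013,0.094],[-0.029,-0.038,0,0,0,0.013,0.094],[-0.029,-0.038,0,0,0,0.013,0.094],[-0.029,-0.038,0,0,0,0.013,0.094],[-0.029,-0.038,0,0,0,0.013,0.094],[-0.029,-0.038,0,0,0,0.013,0.094]])

```text
t: 1.1
tool_pos: [0.331, 0.148, 0.2]
tcp_rot: [-0.001, 0.212, 0.977, -0.004]
force: [0.6, -0.9, 1.1]
opening: 1.003
```

```bash
cat >> h.py <<'E'
from scipy.spatial.transform import Rotation as Ro
def plan(target,heading=None,s=None):
    s=s or ctrl.sense(); q=s['tcp_rot'];R=Ro.from_quat(np.r_[q[1:],q[0]])
    p=np.array(s['tool_pos']); d=R.inv().apply(np.array(target)-p)
    h=np.degrees(np.arctan2(R.as_matrix()[1,0],R.as_matrix()[0,0]))
    out=dict(t=s['t'],pos=p.round(4),head=round(h,2),tilt=R.as_matrix()[:,2].round(4),shift=d.round(4),F=np.array(s['force']).round(2),op=round(s['opening']*.094,4))
    if heading is not None:
        c,sn=np.cos(np.radians(heading)),np.sin(np.radians(heading))
        Rt=Ro.from_matrix(np.array([[c,sn,0],[sn,-c,0],[0,0,-1.]]))
        out['rot']=(R.inv()*Rt).as_rotvec().round(4)
    print(out); return out
E
python3 -c "
from h import *
plan([.4916,-.2055,.10],155.2)"
```

```text
{'t': 1.1, 'pos': array([0.331, 0.148, 0.2  ]), 'head': np.float64(155.47), 'tilt': array([-0.0037, -0.0067, -1.    ]), 'shift': array([-0.293 , -0.2541,  0.1018]), 'F': array([ 0.59, -0.86,  1.14]), 'op': 0.0943, 'rot': array([-0.0077, -0.0006,  0.0046])}
```

Call:
arm_command(targets=[[-0.036,-0.031,0.011,-0.004,0,0,0.094],[-0.036,-0.031,0.011,-0.004,0,0,0.094],[-0.036,-0.031,0.011,0,0,0,0.094],[-0.036,-0.031,0.011,0,0,0,0.094],[-0.036,-0.031,0.011,0,0,0,0.094],[-0.036,-0.031,0.011,0,0,0,0.094],[-0.036,-0.031,0.011,0,0,0,0.094],[-0.036,-0.031,0.011,0,0,0,0.094],[0,0,0,0,0,0,0.094]])

```text
t: 2.0
tool_pos: [0.4901, -0.2127, 0.1095]
tcp_rot: [0.002, 0.217, 0.976, 0.002]
force: [0.2, 1.1, -0.0]
opening: 1.001
```

```bash
python3 -c "
from h import *
plan([.4916,-.2055,.10],155.2)"
```

```text
{'t': 2.0, 'pos': array([ 0.4901, -0.2127,  0.1095]), 'head': np.float64(154.9), 'tilt': array([ 0.0056,  0.0025, -1.    ]), 'shift': array([0.0017, 0.0071, 0.0095]), 'F': array([ 0.15,  1.07, -0.05]), 'op': 0.0941, 'rot': array([ 0.0047,  0.004 , -0.0053])}
```

Call:
arm_command(targets=[[0.002,0.007,0.01,0.005,0.004,-0.005,0.094],[0,0,0.02,0,0,0,0.094],[0,0,0.02,0,0,0,0.094],[0,0,0,0,0,0,0.094]])

```text
t: 2.4
tool_pos: [0.4897, -0.2011, 0.0562]
tcp_rot: [-0.002, 0.214, 0.977, 0.0]
force: [-0.7, 0.6, 1.0]
opening: 0.999
```

Run:
```python
from h import *
plan([.4916,-.2055,.003],155.2)
for n in('top','side'):
    c=grab(n,n+'1')
a=load('top1')['image'];b=load('side1')['image']
f=lambda im,x,y,w,h,s:cv2.resize(im[y:y+h,x:x+w],None,fx=s,fy=s,interpolation=cv2.INTER_CUBIC)
cv2.imwrite('pics/b1.png',np.hstack([f(a,290,190,90,100,4),f(b,220,220,100,100,4)]))
```

```text
{'t': 2.4, 'pos': array([ 0.4897, -0.2011,  0.0562]), 'head': np.float64(155.28), 'tilt': array([-0.0029,  0.0015, -1.    ]), 'shift': array([-0.0037, -0.0032,  0.0532]), 'F': array([-0.66,  0.58,  0.96]), 'op': 0.0939, 'rot': array([ 0.0002, -0.0033,  0.0013])}
```

View pics/b1.png

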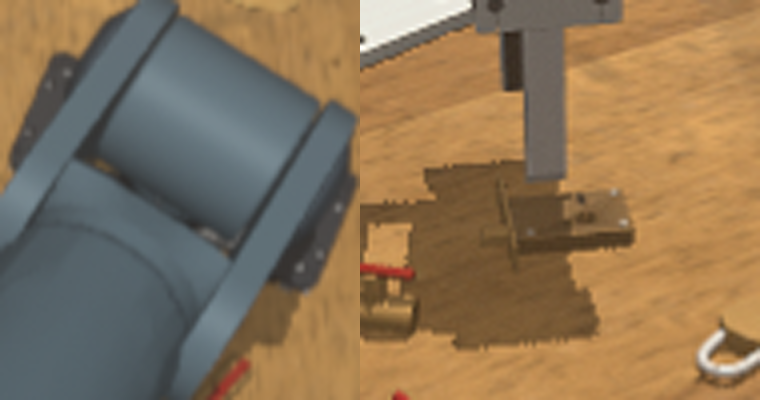

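Call:
arm_command(targets=[[-0.003,-0.003,0.02,0,-0.003,0,0.094],[0,0,0.02,0,0,0,0.094],[0,0,0.004,0,0,0,0.094],[0,0,0,0,0,0,0.094],[0,0,0,0,0,0,0.094]])

```text
t: 3.0
tool_pos: [0.4979, -0.2067, 0.0216]
tcp_rot: [0.008, 0.212, 0.977, -0.003]
force: [-0.0, 0.1, -0.1]
opening: 0.996
```

Run:
```python
from h import *
plan([.4916,-.2055,.003],155.2)
for n in('side',):
    c=grab(n,n+'2')
plan([.4916,-.2055,.003],155.2)
b=load('side2')['image']
f=lambda im,x,y,w,h,s:cv2.resize(im[y:y+h,x:x+w],None,fx=s,fy=s,interpolation=cv2.INTER_CUBIC)
cv2.imwrite('pics/b2.png',f(b,220,220,100,80,6))
```

```text
{'t': 3.0, 'pos': array([ 0.4979, -0.2067,  0.0216]), 'head': np.float64(155.52), 'tilt': array([ 0.0146, -0.01  , -0.9998]), 'shift': array([ 0.0066, -0.0014,  0.0185]), 'F': array([-0.05,  0.13, -0.08]), 'op': 0.0936, 'rot': array([-0.003 ,  0.0174,  0.0055])}
{'t': 3.05, 'pos': array([ 0.4981, -0.2069,  0.0219]), 'head': np.float64(155.51), 'tilt': array([ 0.0151, -0.0103, -0.9998]), 'shift': array([ 0.0069, -0.0014,  0.0187]), 'F': array([0.75, 0.11, 0.41]), 'op': 0.0941, 'rot': array([-0.0031,  0.018 ,  0.0055])}
```

View pics/b2.png

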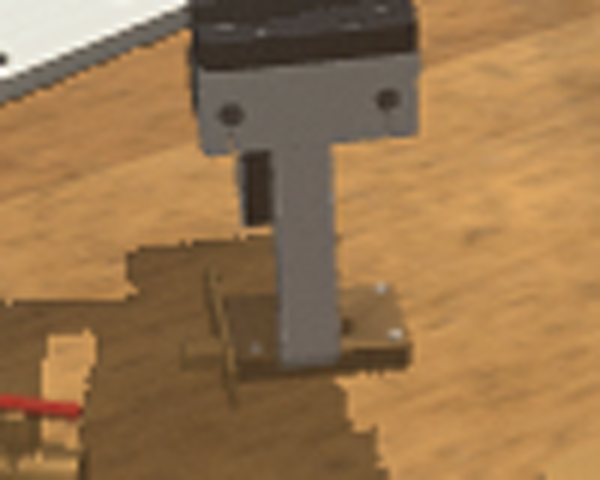

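Call:
arm_command(targets=[[0.004,-0.001,0.008,-0.003,0.01,0.003,0.094],[0.002,0,0.006,0,0.005,0.002,0.094]])

```text
t: 3.25
tool_pos: [0.4938, -0.2064, 0.0096]
tcp_rot: [0.003, 0.214, 0.977, -0.001]
force: [0.6, -0.4, 0.1]
opening: 1.0
```

Run:
```python
from h import *
plan([.4916,-.2055,.003],155.2)
```

```text
{'t': 3.25, 'pos': array([ 0.4938, -0.2064,  0.0096]), 'head': np.float64(155.23), 'tilt': array([ 0.006 , -0.0036, -1.    ]), 'shift': array([ 0.0024, -0.0001,  0.0066]), 'F': array([ 0.57, -0.38,  0.09]), 'op': 0.094, 'rot': array([-0.0008,  0.007 ,  0.0005])}
```

Call:
arm_command(targets=[[0.001,0,0.004,0,0.005,0,0.094],[0.001,0,0.002,0,0.002,0,0.094]])

```text
t: 3.45
tool_pos: [0.4913, -0.2054, 0.0025]
tcp_rot: [-0.001, 0.215, 0.977, -0.0]
force: [-0.5, -0.1, -0.1]
opening: 1.006
```

Run:
```python
from h import *
plan([.4916,-.2055,.003],155.2)
```

```text
{'t': 3.45, 'pos': array([ 0.4913, -0.2054,  0.0025]), 'head': np.float64(155.2), 'tilt': array([-1.9e-03,  2.0e-04, -1.0e+00]), 'shift': array([-0.0003, -0.    , -0.0005]), 'F': array([-0.52, -0.06, -0.09]), 'op': 0.0946, 'rot': array([-0.0006, -0.0018, -0.    ])}
```

Right on target. Close.

Call:
arm_command(targets=[[0,0,0,0,0,0,0.03],[0,0,0,0,0,0,0.03],[0,0,0,0,0,0,0.03],[0,0,0,0,0,0,0.03]])

```text
t: 3.85
tool_pos: [0.491, -0.2052, 0.002]
tcp_rot: [-0.001, 0.215, 0.977, 0.0]
force: [0.2, 0.5, -0.1]
opening: 0.693
```

Run:
```python
from h import *
plan([.4916,-.2055,.003],155.2)
```

```text
{'t': 3.85, 'pos': array([ 0.491 , -0.2052,  0.002 ]), 'head': np.float64(155.19), 'tilt': array([-2.8e-03,  9.0e-04, -1.0e+00]), 'shift': array([-0.0007, -0.    , -0.001 ]), 'F': array([ 0.19,  0.54, -0.15]), 'op': 0.0652, 'rot': array([-0.0004, -0.0029, -0.0001])}
```

Call:
arm_command(targets=[[0,0,0,0,0,0,0.03],[0,0,0,0,0,0,0.03],[0,0,0,0,0,0,0.03],[0,0,0,0,0,0,0.03],[0,0,0,0,0,0,0.03],[0,0,0,0,0,0,0.03]])

```text
t: 4.45
tool_pos: [0.4913, -0.2053, 0.0023]
tcp_rot: [-0.001, 0.215, 0.977, -0.0]
force: [-0.8, -0.6, 0.1]
opening: 0.442
```

Run:
```python
from h import *
plan([.4916,-.2055,.003],155.2)
```

```text
{'t': 4.45, 'pos': array([ 0.4913, -0.2053,  0.0023]), 'head': np.float64(155.2), 'tilt': array([-2.2e-03,  5.0e-04, -1.0e+00]), 'shift': array([-0.0004, -0.    , -0.0007]), 'F': array([-0.79, -0.62,  0.12]), 'op': 0.0416, 'rot': array([-0.0005, -0.0022, -0.    ])}
```

Call:
arm_command(targets=[[0,0,0,0,0,0,0.03],[0,0,-0.01,0,0,0,0.03],[0,0,-0.02,0,0,0,0.03],[0,0,-0.02,0,0,0,0.03],[0,0,-0.01,0,0,0,0.03],[0,0,0,0,0,0,0.03]])

```text
t: 5.05
tool_pos: [0.4901, -0.2044, 0.0646]
tcp_rot: [-0.003, 0.215, 0.977, 0.001]
force: [-0.2, -0.2, -1.9]
opening: 0.446
```

Run:
```python
from h import *
plan([.4916,-.2055,.06],155.2)
c=grab('side','side3')
b=load('side3')['image']
f=lambda im,x,y,w,h,s:cv2.resize(im[y:y+h,x:x+w],None,fx=s,fy=s,interpolation=cv2.INTER_CUBIC)
cv2.imwrite('pics/b3.png',f(b,220,190,100,80,7))
```

```text
{'t': 5.05, 'pos': array([ 0.4901, -0.2044,  0.0646]), 'head': np.float64(155.2), 'tilt': array([-0.0052,  0.0025, -1.    ]), 'shift': array([-0.0019, -0.0003,  0.0045]), 'F': array([-0.2 , -0.23, -1.93]), 'op': 0.0419, 'rot': array([ 0.0001, -0.0058, -0.    ])}
```

View pics/b3.png

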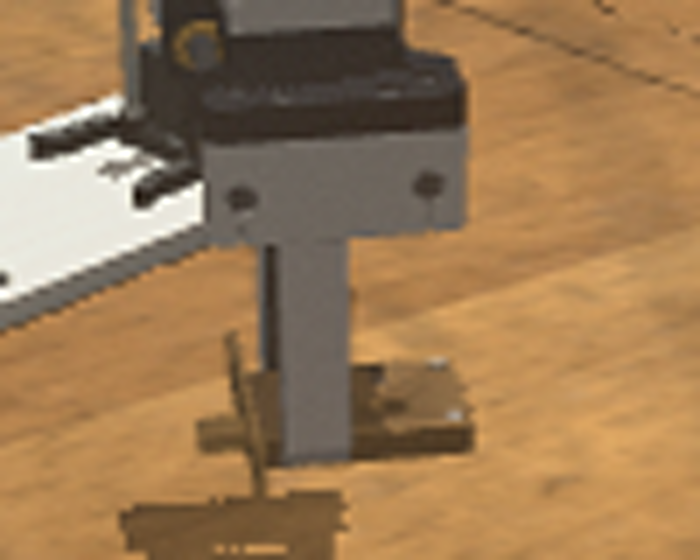

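Call:
arm_command(targets=[[0.011,0.033,0,0,-0.004,-0.076,0.03],[0.008,0.034,0,0,0,-0.076,0.03],[0.006,0.034,0,0,0,-0.076,0.03],[0.003,0.035,0,0,0,-0.076,0.03],[0,0.035,0,0,0,-0.076,0.03],[-0.002,0.035,0,0,0,-0.076,0.03],[-0.005,0.034,0,0,0,-0.076,0.03],[-0.008,0.02,0,0,0,-0.04,0.03],[0,0,0,0,0,0,0.03]])

```text
t: 6.0
tool_pos: [0.5173, 0.0688, 0.0559]
tcp_rot: [-0.007, -0.079, 0.997, 0.003]
force: [1.1, 0.4, -1.4]
opening: 0.444
```

```bash
cat >> h.py <<'E'
O=np.array([.5836,.0826]);YAW=10.1
def jig(x,y,z):
    a=np.radians(YAW);c,s=np.cos(a),np.sin(a)
    return [O[0]+c*x-s*y,O[1]+s*x+c*y,z]
def tojig(p):
    a=np.radians(YAW);c,s=np.cos(a),np.sin(a);d=np.array(p[:2])-O
    return np.array([c*d[0]+s*d[1],-s*d[0]+c*d[1],p[2]])
E
python3 - <<'E'
from h import *
plan(jig(-.061,0,.015),YAW+180)
E
```

```text
{'t': 6.0, 'pos': array([0.5173, 0.0688, 0.0559]), 'head': np.float64(-170.89), 'tilt': array([-0.0151,  0.0043, -0.9999]), 'shift': array([-0.0073,  0.0018,  0.0408]), 'F': array([ 1.12,  0.43, -1.41]), 'op': 0.0417, 'rot': array([ 0.0068, -0.0141, -0.0173])}
```

Call:
arm_command(targets=[[-0.005,0.001,0.01,0.006,-0.012,-0.015,0.03],[-0.002,0.001,0.009,0,0,0,0.03],[0,0,0,0,0,0,0.03]])

```text
t: 6.3
tool_pos: [0.5219, 0.0712, 0.0339]
tcp_rot: [-0.003, -0.086, 0.996, 0.0]
force: [0.4, -0.1, -1.8]
opening: 0.442
```

Run:
```python
from h import *
plan(jig(-.061,0,.015),YAW+180)
for n in('top','side'): c=grab(n,n+'4')
a=load('top4')['image'];b=load('side4')['image']
f=lambda im,x,y,w,h,s:cv2.resize(im[y:y+h,x:x+w],None,fx=s,fy=s,interpolation=cv2.INTER_CUBIC)
cv2.imwrite('pics/b4.png',np.hstack([f(a,165,140,100,120,4),f(b,180,140,100,120,4)]))
```

```text
{'t': 6.3, 'pos': array([0.5219, 0.0712, 0.0339]), 'head': np.float64(-170.08), 'tilt': array([-6.5e-03, -2.0e-04, -1.0e+00]), 'shift': array([-0.0019,  0.0004,  0.0188]), 'F': array([ 0.42, -0.07, -1.8 ]), 'op': 0.0415, 'rot': array([ 0.0009, -0.0064, -0.0032])}
```

View pics/b4.png

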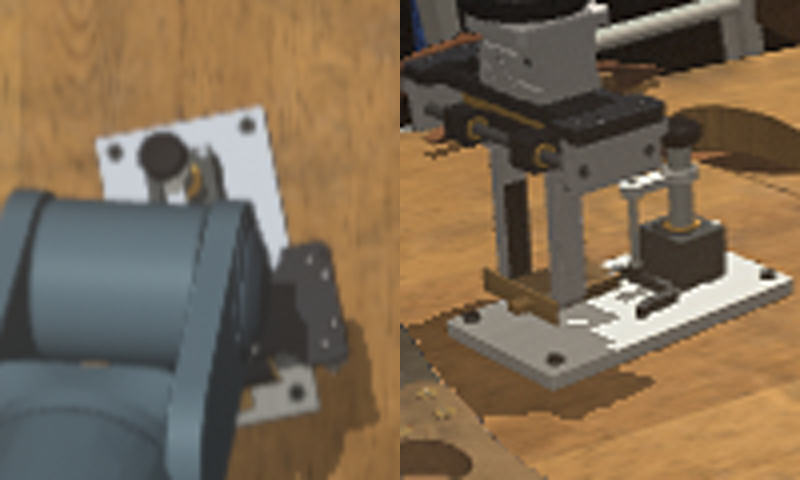

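Run:
```python
from h import *
np.set_printoptions(precision=4,suppress=True)
S=load('side3')
f=lambda p,s,o:[(p[0]+.5)/s-.5+o[0],(p[1]+.5)/s-.5+o[1]]
uv=[f((436,363),7,(220,190)),f((456,414),7,(220,190))]
P=onplane(S,uv,.0646-.0023+.010);print(P,P.mean(0))
d=P.mean(0)[:2]-[.4901,-.2044]
h=np.radians(155.2);cy=-np.array([np.cos(h),np.sin(h)]);cx=np.array([cy[1],-cy[0]])
print('case frame rel TCP: y',d@cy,'x',d@cx, 'separation',np.linalg.norm(P[0]-P[1]))
# original estimate of same screws w/ top & side before grip, rel. to grip TCP (.4913,-.2053)
for m in([.52825,-.2231],[.5295,-.22125]):
    e=np.array(m)-[.4913,-.2053];print(e@cy,e@cx)
```

```text
[[ 0.5348 -0.2058  0.0723]
 [ 0.5219 -0.2351  0.0723]] [ 0.5284 -0.2205  0.0723]
case frame rel TCP: y 0.04147698242519027 x -0.0014788864086003307 separation 0.03201685478462189
0.0410086248993329 0.0006596846714995093
0.041367360394973594 -0.001544018766844072
```

Run:
```python
from h import *
np.set_printoptions(precision=4,suppress=True)
T=load('top0');S=load('side0')
f=lambda p,s,o:[(p[0]+.5)/s-.5+o[0],(p[1]+.5)/s-.5+o[1]]
t=lambda p:f(p,5.4,(175,150)); s=lambda p:f(p,6.5,(180,155))
P=onplane(T,[t((162,345)),t((290,322))],.020);print('rails top',[tojig(p) for p in P],tojig(P.mean(0)))
P=onplane(S,[s((292,360)),s((390,408))],.020);print('rails side',[tojig(p) for p in P],tojig(P.mean(0)))
for c,x,y,w,h,k in((T,190,160,40,40,8),(S,235,160,30,30,8)):
    im=cv2.resize(c['image'][y:y+h,x:x+w],None,fx=k,fy=k,interpolation=cv2.INTER_CUBIC)
    m=(im.max(2)<62).astype(np.uint8)
    for q in sorted(cv2.findContours(m,0,2)[0],key=cv2.contourArea)[-2:]:
        bx=cv2.boundingRect(q); (cxx,cyy),r=cv2.minEnclosingCircle(q)
        uv=f((cxx,cyy),k,(x,y)); print(bx,r/k,uv,tojig(onplane(c,[uv],.115)[0]),tojig(onplane(c,[f((bx[0]+bx[2]/2,bx[1]+7/8*k/2),k,(x,y))],.118)[0]))
# screws in jig corners
```

```text
rails top [array([-0.0107,  0.0297,  0.02  ]), array([-0.0121, -0.0307,  0.02  ])] [-0.0114 -0.0005  0.02  ]
rails side [array([-0.0129,  0.0271,  0.02  ]), array([-0.0144, -0.0354,  0.02  ])] [-0.0137 -0.0042  0.02  ]
(188, 244, 61, 32) 3.9249022006988525 [216.73295402526855, 192.17234802246094] [ 0.0138 -0.021   0.115 ] [ 0.0169 -0.0223  0.118 ]
(100, 132, 73, 66) 5.217920303344727 [206.625, 180.25] [ 0.0468 -0.0026  0.115 ] [ 0.0549 -0.0046  0.118 ]
(0, 110, 66, 31) 4.423405647277832 [238.625, 175.0625] [0.0175 0.0002 0.115 ] [0.0186 0.0011 0.118 ]
(72, 70, 92, 67) 5.915101528167725 [249.25, 172.8125] [ 0.0469 -0.0067  0.115 ] [0.0615 0.0099 0.118 ]
```

Call:
arm_command(targets=[[-0.002,0.001,0.008,0,-0.005,-0.003,0.03],[0,0.001,0.006,0,0,0,0.03],[0,0,0,0,0,0,0.03]])

```text
t: 6.7
tool_pos: [0.5249, 0.0723, 0.0206]
tcp_rot: [0.001, -0.087, 0.996, 0.0]
force: [-0.3, -0.7, -2.0]
opening: 0.441
```

Run:
```python
from h import *
print(tojig(plan(jig(-.061,-.001,.0145),YAW+180)['pos']))
```

```text
{'t': 6.7, 'pos': array([0.5249, 0.0723, 0.0206]), 'head': np.float64(-170.03), 'tilt': array([ 1.9e-03,  4.0e-04, -1.0e+00]), 'shift': array([ 0.0014, -0.0012,  0.0061]), 'F': array([-0.31, -0.67, -1.95]), 'op': 0.0415, 'rot': array([ 0.0001,  0.0019, -0.0023])}
[-0.05959661  0.00015364  0.0206    ]
```

Call:
arm_command(targets=[[0.001,-0.001,0.003,0,0,-0.002,0.03],[0,0,0.002,0,0,0,0.03],[0,0,0.001,0,0,0,0.03]])

```text
t: 7.0
tool_pos: [0.5243, 0.0709, 0.0143]
tcp_rot: [0.001, -0.088, 0.996, 0.0]
force: [-0.9, 0.3, -1.2]
opening: 0.442
```

Run:
```python
from h import *
print(tojig(plan(jig(-.061,-.001,.0145),YAW+180)['pos']))
```

```text
{'t': 7.0, 'pos': array([0.5243, 0.0709, 0.0143]), 'head': np.float64(-169.92), 'tilt': array([ 2.4e-03,  3.0e-04, -1.0e+00]), 'shift': array([ 0.0005,  0.0001, -0.0002]), 'F': array([-0.87,  0.31, -1.22]), 'op': 0.0416, 'rot': array([-0.0001,  0.0024, -0.0004])}
[-0.06043283 -0.00111944  0.0143    ]
```

Call:
arm_command(targets=[[0,0,0.0005,0,0,0,0.03],[0,0,0,0,0,0,0.065],[0,0,0,0,0,0,0.065],[0,0,0,0,0,0,0.065],[0,0,0,0,0,0,0.065]])

```text
t: 7.5
tool_pos: [0.5258, 0.0709, 0.0153]
tcp_rot: [0.003, -0.088, 0.996, -0.0]
force: [1.5, 1.0, -0.7]
opening: 0.688
```

Run:
```python
from h import *
print(tojig(plan(jig(-.061,-.001,.0145),YAW+180)['pos']))
```

```text
{'t': 7.5, 'pos': array([0.5258, 0.0709, 0.0153]), 'head': np.float64(-169.91), 'tilt': array([ 5.5e-03,  1.0e-04, -1.0e+00]), 'shift': array([0.0021, 0.0004, 0.0008]), 'F': array([ 1.5 ,  1.04, -0.66]), 'op': 0.0647, 'rot': array([-0.0009,  0.0054, -0.0002])}
[-0.05895607 -0.00138249  0.0153    ]
```

Call:
arm_command(targets=[[0,0,-0.02,0,0,0,0.065],[0,0,-0.04,0,0,0,0.065],[0.01,0,-0.04,0,0,0,0.065],[0.04,0,-0.03,0,0,0,0.065],[0.045,0,-0.02,0,0,0,0.065],[0.04,0,-0.01,0,0,0,0.065],[0,0,0,0,0,0,0.065]])

```text
t: 8.2
tool_pos: [0.3893, 0.0464, 0.1815]
tcp_rot: [0.004, -0.088, 0.996, -0.001]
force: [0.6, -0.7, 0.6]
opening: 0.691
```

Run:
```python
from h import *
print(tojig(plan(jig(-.061,-.001,.0145),YAW+180)['pos']))
for n in('top','side'): c=grab(n,n+'5')
a=load('top5')['image'];b=load('side5')['image']
f=lambda im,x,y,w,h,s:cv2.resize(im[y:y+h,x:x+w],None,fx=s,fy=s,interpolation=cv2.INTER_CUBIC)
cv2.imwrite('pics/b5t.png',f(a,165,150,100,115,5))
cv2.imwrite('pics/b5s.png',f(b,180,155,110,90,7))
```

```text
{'t': 8.2, 'pos': array([0.3893, 0.0464, 0.1815]), 'head': np.float64(-169.86), 'tilt': array([ 0.0086, -0.0016, -1.    ]), 'shift': array([-0.1353,  0.001 ,  0.1681]), 'F': array([ 0.6 , -0.68,  0.61]), 'op': 0.0649, 'rot': array([-0.003 ,  0.0082,  0.0007])}
[-0.19763724 -0.00156526  0.1815    ]
```

View pics/b5t.png

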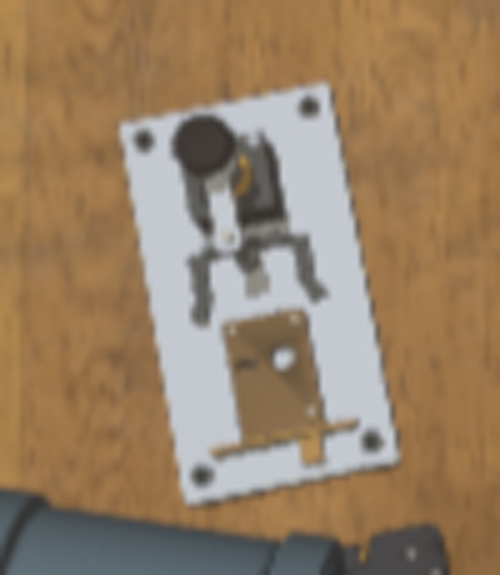

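View pics/b5s.png

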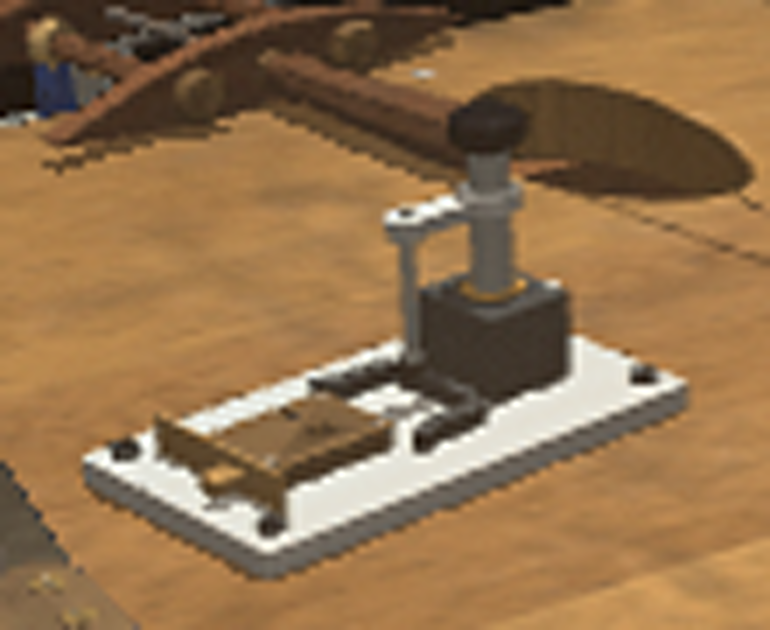

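Run:
```python
from h import *
np.set_printoptions(precision=4,suppress=True)
T=load('top5');S=load('side5')
im=T['image'];x,y,w,h=165,150,100,115;k=8
sub=cv2.resize(im[y:y+h,x:x+w],None,fx=k,fy=k,interpolation=cv2.INTER_CUBIC)
hsv=cv2.cvtColor(sub,cv2.COLOR_BGR2HSV)
f=lambda p:(np.array(p,float)+.5)/k-.5+[x,y]
# metric rectification at z=.022 and .020 into jig frame for viewing: 0.25mm/px
def rect(c,z,name,x0=-.1,x1=.04,y0=-.05,y1=.05,r=.00025):
    X,Y=np.meshgrid(np.arange(x0,x1,r),np.arange(y1,y0,-r))
    a=np.radians(YAW);W=np.stack([O[0]+np.cos(a)*X-np.sin(a)*Y,O[1]+np.sin(a)*X+np.cos(a)*Y,0*X+z],-1)
    uv=proj(c,W).reshape(X.shape+(2,)).astype(np.float32)
    o=cv2.remap(c['image'],uv[...,0],uv[...,1],cv2.INTER_CUBIC)
    cv2.imwrite(name,o)
rect(T,.021,'pics/r5t.png');rect(S,.021,'pics/r5s.png')
```

```text
(no output)
```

View pics/r5t.png

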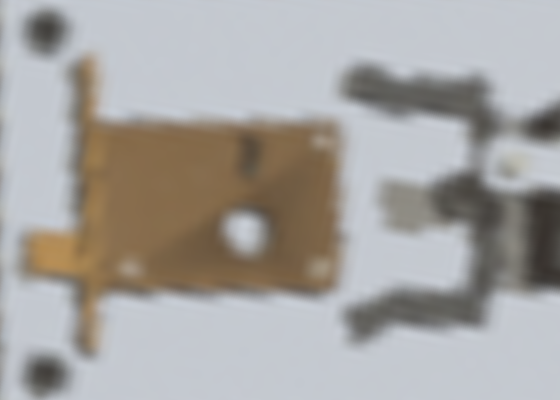

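View pics/r5s.png

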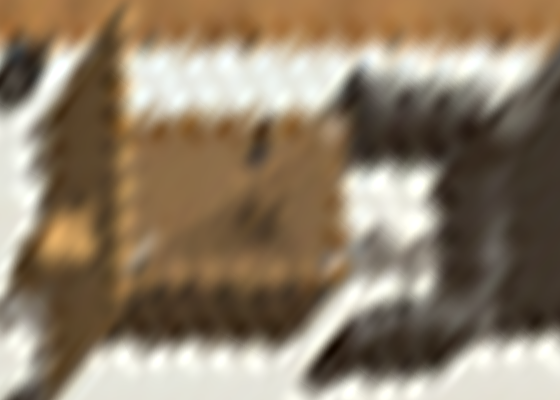

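Call:
arm_command(targets=[[-0.04,0.001,0.01,-0.002,0.004,0,0.065],[-0.045,0,0.02,0,0,0,0.065],[-0.035,0,0.03,0,0,0,0.065],[-0.005,0,0.03,0,0,0,0.065],[0,0,0.02,0,0,0,0.065],[0,0,0,0,0,0,0.065]])

```text
t: 8.9
tool_pos: [0.5258, 0.0714, 0.0621]
tcp_rot: [0.001, -0.089, 0.996, 0.0]
force: [0.5, -0.1, -1.2]
opening: 0.69
```

Run:
```python
from h import *
print(tojig(plan(jig(-.060,0,.0145),YAW+180)['pos']))
```

```text
{'t': 8.9, 'pos': array([0.5258, 0.0714, 0.0621]), 'head': np.float64(-169.82), 'tilt': array([ 1.7e-03,  3.0e-04, -1.0e+00]), 'shift': array([0.0013, 0.0009, 0.0476]), 'F': array([ 0.53, -0.1 , -1.21]), 'op': 0.0648, 'rot': array([-0.    ,  0.0018,  0.0015])}
[-0.05886839 -0.00089024  0.0621    ]
```

Call:
arm_command(targets=[[0.001,0.001,0.02,0,0,0.001,0.065],[0,0,0.02,0,0,0,0.065],[0,0,0.003,0,0,0,0.065]])

```text
t: 9.2
tool_pos: [0.527, 0.0727, 0.0167]
tcp_rot: [-0.0, -0.089, 0.996, 0.0]
force: [0.4, -0.8, 0.5]
opening: 0.694
```

Run:
```python
from h import *
print(tojig(plan(jig(-.060,0,.0145),YAW+180)['pos']))
```

```text
{'t': 9.2, 'pos': array([0.527 , 0.0727, 0.0167]), 'head': np.float64(-169.84), 'tilt': array([-1.e-04,  5.e-04, -1.e+00]), 'shift': array([ 0.0025, -0.0002,  0.0022]), 'F': array([ 0.39, -0.84,  0.48]), 'op': 0.0652, 'rot': array([0.0005, 0.    , 0.0011])}
[-0.05745901  0.00017918  0.0167    ]
```

Call:
arm_command(targets=[[0.002,0,0.002,0,0,0,0.065],[0,0,0,0,0,0,0.03],[0,0,0,0,0,0,0.03],[0,0,0,0,0,0,0.03],[0,0,0,0,0,0,0.03],[0,0,0,0,0,0,0.03],[0,0,0,0,0,0,0.03]])

```text
t: 9.9
tool_pos: [0.5278, 0.0723, 0.0182]
tcp_rot: [0.002, -0.089, 0.996, -0.0]
force: [-0.5, -0.8, -1.5]
opening: 0.44
```

Run:
```python
from h import *
print(tojig(plan(jig(-.060,0,.0145),YAW+180)['pos']))
```

```text
{'t': 9.9, 'pos': array([0.5278, 0.0723, 0.0182]), 'head': np.float64(-169.83), 'tilt': array([ 4.9e-03,  2.0e-04, -1.0e+00]), 'shift': array([0.0033, 0.0004, 0.0037]), 'F': array([-0.46, -0.8 , -1.55]), 'op': 0.0414, 'rot': array([-0.0007,  0.0048,  0.0013])}
[-0.05674155 -0.00035492  0.0182    ]
```

Call:
arm_command(targets=[[0.001,0,0.001,0,0.004,0.001,0.03],[0,0,0.001,0,0,0,0.03]])

```text
t: 10.1
tool_pos: [0.5271, 0.0722, 0.0174]
tcp_rot: [0.0, -0.088, 0.996, -0.0]
force: [-6.0, -0.6, 13.3]
opening: 0.438
```

Run:
```python
from h import *
print(tojig(plan(jig(-.060,0,.0145),YAW+180)['pos']))
```

```text
{'t': 10.1, 'pos': array([0.5271, 0.0722, 0.0174]), 'head': np.float64(-169.89), 'tilt': array([ 5.e-04, -5.e-04, -1.e+00]), 'shift': array([0.0025, 0.0004, 0.0029]), 'F': array([-6.04, -0.55, 13.34]), 'op': 0.0412, 'rot': array([-0.0006,  0.0004,  0.0002])}
[-0.05744824 -0.00033061  0.0174    ]
```

Call:
arm_command(targets=[[0,0,-0.0008,0,0,0,0.03]])

```text
t: 10.2
tool_pos: [0.527, 0.0722, 0.0182]
tcp_rot: [0.0, -0.088, 0.996, -0.0]
force: [-0.5, -0.5, -1.5]
opening: 0.441
```

Run:
```python
from h import *
print(tojig(plan(jig(-.060,0,.0145),YAW+180)['pos']))
```

```text
{'t': 10.2, 'pos': array([0.527 , 0.0722, 0.0182]), 'head': np.float64(-169.89), 'tilt': array([ 3.e-04, -5.e-04, -1.e+00]), 'shift': array([0.0025, 0.0004, 0.0037]), 'F': array([-0.48, -0.45, -1.49]), 'op': 0.0415, 'rot': array([-0.0006,  0.0002,  0.0002])}
[-0.05754669 -0.00031308  0.0182    ]
```

Call:
arm_command(targets=[[-0.002,0,0.0002,0,0,0,0.03],[-0.002,0,0.0001,0,0,0,0.03],[-0.002,0,0.0001,0,0,0,0.03],[-0.002,0,0.0001,0,0,0,0.03]])

```text
t: 10.6
tool_pos: [0.5335, 0.0734, 0.0174]
tcp_rot: [-0.003, -0.088, 0.996, -0.0]
force: [-6.3, -1.0, 7.4]
opening: 0.437
```

Run:
```python
from h import *
print(tojig(plan(jig(-.0225,0,.0178),YAW+180)['pos']))
```

```text
{'t': 10.6, 'pos': array([0.5335, 0.0734, 0.0174]), 'head': np.float64(-169.86), 'tilt': array([-0.0054, -0.0012, -1.    ]), 'shift': array([-0.0285,  0.0002, -0.0005]), 'F': array([-6.31, -1.04,  7.36]), 'op': 0.0411, 'rot': array([-0.0002, -0.0055,  0.0007])}
[-0.05093698 -0.00027156  0.0174    ]
```

Call:
arm_command(targets=[[0,0,-0.0008,0,-0.005,0,0.03],[-0.002,0,-0.0002,0,-0.001,0,0.03],[-0.002,0,-0.0001,0,-0.001,0,0.03],[-0.002,0,-0.0001,0,-0.001,0,0.03]])

```text
t: 11.0
tool_pos: [0.5401, 0.0747, 0.0181]
tcp_rot: [0.002, -0.088, 0.996, 0.0]
force: [0.5, 0.6, -1.8]
opening: 0.438
```

Run:
```python
from h import *
print(tojig(plan(jig(-.0225,0,.0178),YAW+180)['pos']))
```

```text
{'t': 11.0, 'pos': array([0.5401, 0.0747, 0.0181]), 'head': np.float64(-169.87), 'tilt': array([ 3.8e-03,  6.0e-04, -1.0e+00]), 'shift': array([-0.0217,  0.0001,  0.0003]), 'F': array([ 0.46,  0.64, -1.78]), 'op': 0.0412, 'rot': array([-0.    ,  0.0038,  0.0005])}
[-0.04421129 -0.00014912  0.0181    ]
```

Call:
arm_command(targets=[[-0.002,0,0.0001,0,0.002,0,0.03],[-0.002,0,0.0001,0,0,0,0.03],[-0.002,0,0,0,0,0,0.03]])

```text
t: 11.3
tool_pos: [0.5466, 0.0759, 0.0177]
tcp_rot: [0.001, -0.088, 0.996, 0.0]
force: [-0.3, 0.6, -1.7]
opening: 0.438
```

Run:
```python
from h import *
print(tojig(plan(jig(-.0225,0,.0178),YAW+180)['pos']))
```

```text
{'t': 11.3, 'pos': array([0.5466, 0.0759, 0.0177]), 'head': np.float64(-169.87), 'tilt': array([ 1.8e-03,  3.0e-04, -1.0e+00]), 'shift': array([-0.0151,  0.0002, -0.0001]), 'F': array([-0.27,  0.63, -1.7 ]), 'op': 0.0412, 'rot': array([-0.    ,  0.0019,  0.0005])}
[-0.03760157 -0.0001076   0.0177    ]
```

Call:
arm_command(targets=[[-0.002,0,0,0,0.001,0,0.03],[-0.002,0,0,0,0,0,0.03],[-0.002,0,0,0,0,0,0.03],[-0.001,0,0,0,0,0,0.03]])

```text
t: 11.7
tool_pos: [0.5543, 0.0772, 0.0176]
tcp_rot: [0.0, -0.088, 0.996, 0.0]
force: [0.2, 0.6, -1.8]
opening: 0.442
```

Run:
```python
from h import *
print(tojig(plan(jig(-.0225,0,.0178),YAW+180)['pos']))
```

```text
{'t': 11.7, 'pos': array([0.5543, 0.0772, 0.0176]), 'head': np.float64(-169.87), 'tilt': array([ 8.e-04,  1.e-04, -1.e+00]), 'shift': array([-0.0073,  0.0001, -0.0002]), 'F': array([ 0.21,  0.61, -1.78]), 'op': 0.0416, 'rot': array([-0.    ,  0.0008,  0.0005])}
[-0.02979292 -0.00017807  0.0176    ]
```

Call:
arm_command(targets=[[-0.002,0,0,0,0,0,0.03],[-0.001,0,0,0,0,0,0.03],[-0.001,0,0,0,0,0,0.03]])

```text
t: 12.0
tool_pos: [0.5586, 0.078, 0.0176]
tcp_rot: [0.0, -0.088, 0.996, 0.0]
force: [0.1, 0.2, -2.0]
opening: 0.441
```

Run:
```python
from h import *
print(tojig(plan(jig(-.0225,0,.0178),YAW+180)['pos']))
```

```text
{'t': 12.0, 'pos': array([0.5586, 0.078 , 0.0176]), 'head': np.float64(-169.87), 'tilt': array([ 8.e-04,  1.e-04, -1.e+00]), 'shift': array([-0.0029,  0.0001, -0.0002]), 'F': array([ 0.11,  0.24, -1.99]), 'op': 0.0415, 'rot': array([-0.0001,  0.0008,  0.0005])}
[-0.02541927 -0.00014455  0.0176    ]
```

Call:
arm_command(targets=[[-0.0008,0,0,0,0,0,0.03],[-0.0008,0,0,0,0,0,0.03]])

```text
t: 12.2
tool_pos: [0.5603, 0.0783, 0.0176]
tcp_rot: [0.0, -0.088, 0.996, 0.0]
force: [-0.3, -0.0, -1.5]
opening: 0.442
```

Call:
arm_command(targets=[[-0.0007,0,0,0,0,0,0.03]])

```text
t: 12.3
tool_pos: [0.561, 0.0784, 0.0176]
tcp_rot: [0.0, -0.088, 0.996, 0.0]
force: [0.1, -0.1, -1.9]
opening: 0.44
```

Call:
arm_command(targets=[[-0.0006,0,0,0,0,0,0.03]])

```text
t: 12.4
tool_pos: [0.5616, 0.0785, 0.0176]
tcp_rot: [0.0, -0.088, 0.996, 0.0]
force: [-0.6, -0.1, -2.3]
opening: 0.439
```

Call:
arm_command(targets=[[-0.0006,0,0,0,0,0,0.03]])

```text
t: 12.5
tool_pos: [0.5618, 0.0786, 0.0175]
tcp_rot: [-0.0, -0.088, 0.996, -0.0]
force: [-2.2, -1.7, -1.0]
opening: 0.44
```

Call:
arm_command(targets=[[-0.0006,0,0,0,0,0,0.03]])

```text
t: 12.6
tool_pos: [0.5618, 0.0786, 0.0174]
tcp_rot: [-0.001, -0.088, 0.996, -0.0]
force: [-3.6, -0.8, 2.0]
opening: 0.442
```

Call:
arm_command(targets=[[0,0,0,0,0,0,0.058],[0,0,0,0,0,0,0.058],[0,0,0,0,0,0,0.058],[0,0,0,0,0,0,0.058]])

```text
t: 13.0
tool_pos: [0.5636, 0.0787, 0.0185]
tcp_rot: [0.001, -0.088, 0.996, -0.0]
force: [-0.4, -0.3, -0.6]
opening: 0.618
```

Run:
```python
from h import *
print(tojig(plan(jig(-.0225,0,.0178),YAW+180)['pos']))
```

```text
{'t': 13.0, 'pos': array([0.5636, 0.0787, 0.0185]), 'head': np.float64(-169.86), 'tilt': array([ 1.7e-03, -2.0e-04, -1.0e+00]), 'shift': array([0.0021, 0.0004, 0.0007]), 'F': array([-0.39, -0.25, -0.58]), 'op': 0.0581, 'rot': array([-0.0005,  0.0017,  0.0007])}
[-0.02037399 -0.00033223  0.0185    ]
```

Call:
arm_command(targets=[[0.002,0,-0.01,0,0,0,0.058],[0.002,0,-0.02,0,0,0,0.058],[0.005,0,-0.04,0,0,0,0.058],[0.03,0,-0.04,0,0,0,0.0],[0.045,0,-0.04,0,0,0,0.0],[0.048,0,-0.01,0,0,0,0.0],[0.045,0,0,0,0,0,0.0],[0,0,0,0,0,0,0.0]])

```text
t: 13.8
tool_pos: [0.393, 0.0481, 0.1818]
tcp_rot: [0.006, -0.089, 0.996, -0.002]
force: [0.1, -0.4, 0.2]
opening: 0.232
```

```bash
cat >> h.py <<'E'
def rect(c,z,name,x0=-.1,x1=.04,y0=-.05,y1=.05,r=.00025):
    X,Y=np.meshgrid(np.arange(x0,x1,r),np.arange(y1,y0,-r))
    a=np.radians(YAW);W=np.stack([O[0]+np.cos(a)*X-np.sin(a)*Y,O[1]+np.sin(a)*X+np.cos(a)*Y,0*X+z],-1)
    uv=proj(c,W).reshape(X.shape+(2,)).astype(np.float32)
    cv2.imwrite(name,cv2.remap(c['image'],uv[...,0],uv[...,1],cv2.INTER_CUBIC))
E
python3 - <<'E'
from h import *
print(tojig(plan(jig(-.0225,0,.0178),YAW+180)['pos']))
for n in('top','side'): c=grab(n,n+'6')
a=load('top6');b=load('side6')['image']
f=lambda im,x,y,w,h,s:cv2.resize(im[y:y+h,x:x+w],None,fx=s,fy=s,interpolation=cv2.INTER_CUBIC)
cv2.imwrite('pics/b6s.png',f(b,180,155,110,90,7))
rect(a,.021,'pics/r6t.png',x1=.1)
E
```

```text
{'t': 13.8, 'pos': array([0.393 , 0.0481, 0.1818]), 'head': np.float64(-169.8), 'tilt': array([ 0.0114, -0.0021, -0.9999]), 'shift': array([-0.1694,  0.001 ,  0.1659]), 'F': array([ 0.06, -0.38,  0.16]), 'op': 0.0218, 'rot': array([-0.0041,  0.0108,  0.0016])}
[-0.19369646 -0.00054046  0.1818    ]
```

View pics/r6t.png

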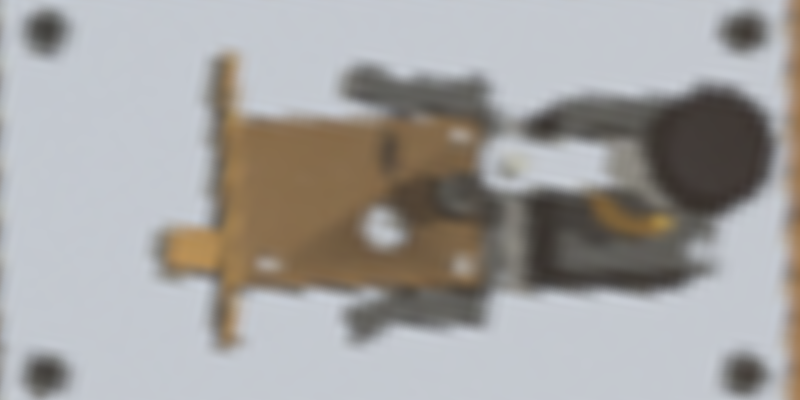

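View pics/b6s.png

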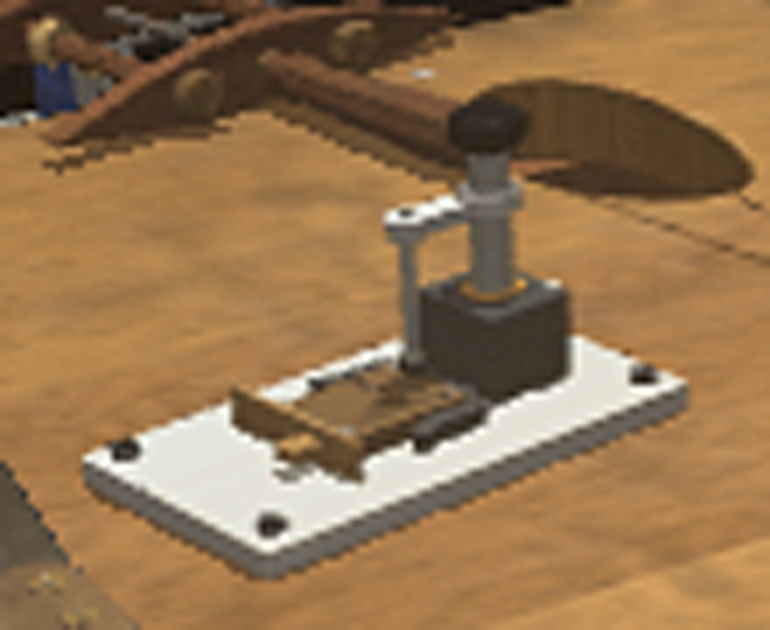

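Run:
```python
from h import *
np.set_printoptions(precision=4,suppress=True)
T=load('top6');W=jig(.0775,.013,.021)
uv=proj(T,[W]);print(uv,[tojig(onplane(T,uv,z)[0]) for z in(.112,.115,.118)])
S=load('side6')
q=[[180+487/7-.43,155+y/7-.43] for y in(108,125)]
print([tojig(onplane(S,[q[0]],.118)[0]),tojig(onplane(S,[q[1]],.112)[0])])
print(tri(T,uv,S,q[1]))
```

```text
[[205.084  178.5883]] [array([0.0523, 0.0007, 0.112 ]), array([0.0515, 0.0003, 0.115 ]), array([ 0.0507, -0.0002,  0.118 ])]
[array([0.0551, 0.003 , 0.118 ]), array([0.0538, 0.0019, 0.112 ])]
(array([0.635 , 0.0922, 0.1127]), np.float64(0.00039381883400343423))
```

Call:
arm_command(targets=[[-0.03,0,0,-0.003,0.008,0.001,0],[-0.04,0,0,0,0,0,0],[-0.04,0,0,0,0,0,0],[-0.04,0,0,0,0,0,0],[-0.04,0,0,0,0,0,0],[-0.03,0,0.005,0,0,0,0],[-0.01,0,0.005,0,0,0,0],[0,0,0,0,0,0,0]])

```text
t: 14.7
tool_pos: [0.6435, 0.0919, 0.1695]
tcp_rot: [0.003, -0.089, 0.996, -0.0]
force: [-0.2, -0.7, 0.0]
opening: 0.007
```

Run:
```python
from h import *
print(tojig(plan(jig(.052,0,.125),YAW+180)['pos']))
```

```text
{'t': 14.7, 'pos': array([0.6435, 0.0919, 0.1695]), 'head': np.float64(-169.79), 'tilt': array([ 5.6e-03, -4.0e-04, -1.0e+00]), 'shift': array([0.0088, 0.0014, 0.0445]), 'F': array([-0.25, -0.7 ,  0.04]), 'op': 0.0007, 'rot': array([-0.0014,  0.0055,  0.0019])}
[ 0.06060265 -0.00134859  0.1695    ]
```

Call:
arm_command(targets=[[0.006,0.001,0.01,-0.001,0.005,0.001,0],[0.003,0.001,0.015,0,0,0,0],[0,0,0.01,0,0,0,0],[0,0,0,0,0,0,0]])

```text
t: 15.1
tool_pos: [0.6323, 0.0926, 0.1293]
tcp_rot: [-0.002, -0.089, 0.996, 0.0]
force: [-0.4, 0.5, -0.3]
opening: 0.005
```

Run:
```python
from h import *
print(tojig(plan(jig(.052,0,.118),YAW+180)['pos']))
c=grab('side','side7')
f=lambda im,x,y,w,h,s:cv2.resize(im[y:y+h,x:x+w],None,fx=s,fy=s,interpolation=cv2.INTER_CUBIC)
cv2.imwrite('pics/b7s.png',f(c['image'],180,125,110,110,6))
```

```text
{'t': 15.1, 'pos': array([0.6323, 0.0926, 0.1293]), 'head': np.float64(-169.83), 'tilt': array([-4.e-03, -1.e-04, -1.e+00]), 'shift': array([-0.0023, -0.0013,  0.0113]), 'F': array([-0.45,  0.5 , -0.25]), 'op': 0.0005, 'rot': array([ 0.0006, -0.004 ,  0.0011])}
[0.04969897 0.00130467 0.1293    ]
```

View pics/b7s.png

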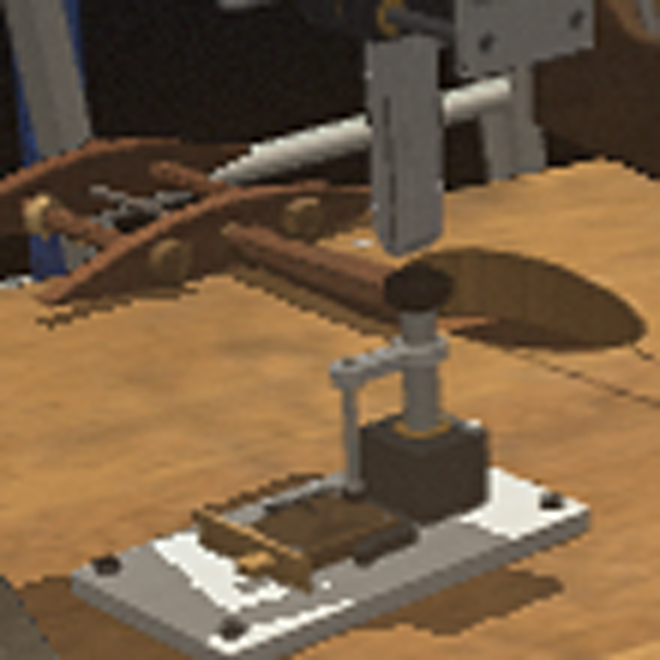

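Call:
arm_command(targets=[[-0.002,-0.001,0.003,0,-0.004,0.001,0],[0,0,0.003,0,0,0,0],[0,0,0.002,0,0,0,0]])

```text
t: 15.45
tool_pos: [0.6356, 0.0918, 0.1234]
tcp_rot: [0.002, -0.088, 0.996, 0.0]
force: [0.5, 0.1, -0.3]
opening: 0.005
```

Run:
```python
from h import *
print(tojig(plan(jig(.052,0,.118),YAW+180)['pos']))
```

```text
{'t': 15.45, 'pos': array([0.6356, 0.0918, 0.1234]), 'head': np.float64(-169.91), 'tilt': array([ 4.4e-03,  5.0e-04, -1.0e+00]), 'shift': array([0.0009, 0.0001, 0.0054]), 'F': array([ 0.46,  0.07, -0.26]), 'op': 0.0005, 'rot': array([-0.0003,  0.0044, -0.0001])}
[ 5.28075392e-02 -6.16405010e-05  1.23400000e-01]
```

Call:
arm_command(targets=[[0,0,0.002,0,0.003,0,0],[0,0,0.002,0,0,0,0],[0,0,0.001,0,0,0,0]])

```text
t: 15.75
tool_pos: [0.6361, 0.0917, 0.1187]
tcp_rot: [0.001, -0.088, 0.996, -0.0]
force: [-0.1, -0.1, 0.7]
opening: 0.006
```

Run:
```python
from h import *
print(tojig(plan(jig(.052,0,.118),YAW+180)['pos']))
```

```text
{'t': 15.75, 'pos': array([0.6361, 0.0917, 0.1187]), 'head': np.float64(-169.92), 'tilt': array([ 2.5e-03, -1.0e-04, -1.0e+00]), 'shift': array([0.0013, 0.0003, 0.0007]), 'F': array([-0.07, -0.09,  0.65]), 'op': 0.0006, 'rot': array([-0.0006,  0.0024, -0.0003])}
[ 0.05328225 -0.00024777  0.1187    ]
```

Call:
arm_command(targets=[[0,0,0.001,0,0.001,0,0],[0,0,0.001,0,0,0,0],[0,0,0.001,0,0,0,0]])

```text
t: 16.05
tool_pos: [0.6362, 0.0917, 0.116]
tcp_rot: [0.001, -0.088, 0.996, -0.0]
force: [-0.9, -0.1, 1.5]
opening: 0.005
```

Call:
arm_command(targets=[[0,0,0.001,0,0.001,0,0],[0,0,0.001,0,0,0,0],[0,0,0.001,0,0,0,0]])

```text
t: 16.35
tool_pos: [0.6362, 0.0917, 0.113]
tcp_rot: [0.0, -0.088, 0.996, -0.0]
force: [-1.7, 0.7, 2.7]
opening: 0.001
```

Call:
arm_command(targets=[[0,0,0.001,0,0,0,0],[0,0,0.001,0,0,0,0],[0,0,0.001,0,0,0,0]])

```text
t: 16.65
tool_pos: [0.6363, 0.0917, 0.1103]
tcp_rot: [0.0, -0.088, 0.996, -0.0]
force: [-1.9, 0.1, 4.1]
opening: 0.006
```

Call:
arm_command(targets=[[0,0,0.001,0,0,0,0],[0,0,0.001,0,0,0,0]])

```text
t: 16.85
tool_pos: [0.6364, 0.0916, 0.11]
tcp_rot: [-0.0, -0.088, 0.996, -0.001]
force: [-4.5, 0.3, 8.3]
opening: 0.005
```

Call:
arm_command(targets=[[0.0003,0,0.001,0,0,0,0]])

```text
t: 16.95
tool_pos: [0.6363, 0.0916, 0.1101]
tcp_rot: [0.0, -0.088, 0.996, -0.001]
force: [-2.6, 0.4, 6.2]
opening: 0.005
```

Run:
```python
from h import *
print(tojig(plan(jig(.052,0,.118),YAW+180)['pos']))
```

```text
{'t': 16.95, 'pos': array([0.6363, 0.0916, 0.1101]), 'head': np.float64(-169.88), 'tilt': array([ 2.e-04, -1.e-03, -1.e+00]), 'shift': array([ 0.0015,  0.0003, -0.0079]), 'F': array([-2.61,  0.44,  6.16]), 'op': 0.0004, 'rot': array([-0.0011,  0.    ,  0.0003])}
[ 0.05346162 -0.0003813   0.1101    ]
```

Call:
arm_command(targets=[[0.0003,0,0.0015,0,0,0,0]])

```text
t: 17.05
tool_pos: [0.6364, 0.0916, 0.1099]
tcp_rot: [0.0, -0.088, 0.996, -0.001]
force: [-4.1, -0.1, 10.1]
opening: 0.001
```

Call:
arm_command(targets=[[0.0003,0,0.0018,0,0,0,0]])

```text
t: 17.15
tool_pos: [0.6364, 0.0916, 0.1098]
tcp_rot: [0.001, -0.088, 0.996, -0.001]
force: [-5.1, 0.3, 10.3]
opening: 0.007
```

Run:
```python
from h import *
s=ctrl.sense();print(s['force'],s['ft_torque'])
for n in('top','side'): c=grab(n,n+'8')
f=lambda im,x,y,w,h,s:cv2.resize(im[y:y+h,x:x+w],None,fx=s,fy=s,interpolation=cv2.INTER_CUBIC)
cv2.imwrite('pics/b8s.png',f(c['image'],180,125,110,110,6))
s=ctrl.sense();print(s['force'],s['ft_torque'],s['tool_pos'])
```

```text
[-5.10807961  0.29289793 10.28296943] [ 0.02283387  0.9741845  -0.05093508]
[-4.69049066 -0.352035    9.80571896] [0.04779617 1.0237848  0.00246114] [0.63638579 0.09160963 0.109759  ]
```

View pics/b8s.png

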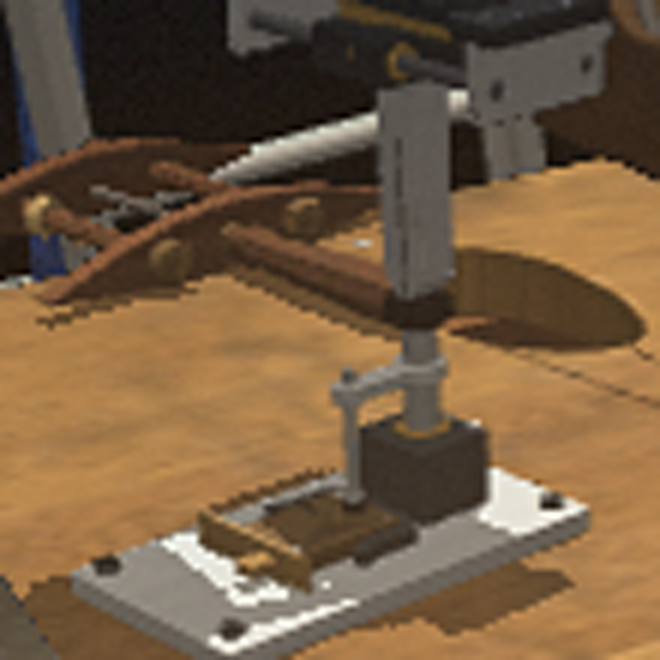

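Call:
arm_command(targets=[[0.0006,0,0.0021,0,0,0,0]])

```text
t: 17.35
tool_pos: [0.6364, 0.0916, 0.1096]
tcp_rot: [0.001, -0.088, 0.996, -0.001]
force: [-4.5, 0.4, 10.8]
opening: 0.007
```

Call:
arm_command(targets=[[0.0005,0,0.0024,0,0,0,0]])

```text
t: 17.45
tool_pos: [0.6364, 0.0916, 0.1093]
tcp_rot: [0.002, -0.088, 0.996, -0.001]
force: [-6.3, 0.1, 11.2]
opening: 0.005
```

Run:
```python
from h import *
s=ctrl.sense();print(s['force'],s['ft_torque'],s['tool_pos'],s['dq'],s['tau'])
```

```text
[-6.3333438   0.05128369 11.24774083] [ 0.05566101  1.09601357 -0.03310196] [0.63644002 0.09162413 0.10931295] [-0.00048139 -0.00047749  0.00831809  0.00092126 -0.01636591 -0.00139197] [-5.10044117e-01 -3.59880030e+01 -2.64349759e+01  1.19575401e-02
 -1.44562930e+00 -2.16413711e-03]
```

Call:
arm_command(targets=[[0.0015,0,0.0022,0,0.002,0,0]])

```text
t: 17.55
tool_pos: [0.6363, 0.0916, 0.1093]
tcp_rot: [0.002, -0.088, 0.996, -0.001]
force: [-1.7, 1.4, 8.9]
opening: 0.006
```

Run:
```python
from h import *
s=ctrl.sense();print(s['force'],s['ft_torque'],s['tool_pos'],s['dq'],s['tau']); plan(jig(.052,0,.118),YAW+180)
```

```text
[-1.72933176  1.42743782  8.86976284] [0.22363145 0.23750676 0.0042729 ] [0.63625175 0.0916044  0.1093192 ] [-0.00113735 -0.01167433  0.0136554   0.0022139  -0.01661503 -0.00120042] [-7.38511328e-01 -3.68077183e+01 -2.54340953e+01 -2.75987405e-01
 -2.74976129e-01 -2.57965621e-03]
{'t': 17.55, 'pos': array([0.6363, 0.0916, 0.1093]), 'head': np.float64(-169.85), 'tilt': array([ 0.0046, -0.0011, -1.    ]), 'shift': array([ 0.0014,  0.0004, -0.0087]), 'F': array([-1.73,  1.43,  8.87]), 'op': 0.0006, 'rot': array([-0.0019,  0.0043,  0.0008])}
```

Call:
arm_command(targets=[[0.001,0,0.0026,0,0.002,0,0]])

```text
t: 17.65
tool_pos: [0.6364, 0.0916, 0.1091]
tcp_rot: [0.003, -0.088, 0.996, -0.001]
force: [-5.3, 0.7, 10.3]
opening: 0.005
```

Run:
```python
from h import *
s=ctrl.sense();print(s['force'],s['ft_torque'],s['tool_pos']); plan(jig(.052,0,.118),YAW+180)
```

```text
[-5.28612111  0.7196512  10.27553435] [ 0.1046123   0.90313032 -0.05466674] [0.63637648 0.09159091 0.10907542]
{'t': 17.65, 'pos': array([0.6364, 0.0916, 0.1091]), 'head': np.float64(-169.85), 'tilt': array([ 0.0051, -0.0012, -1.    ]), 'shift': array([ 0.0015,  0.0004, -0.0089]), 'F': array([-5.29,  0.72, 10.28]), 'op': 0.0004, 'rot': array([-0.0021,  0.0048,  0.0009])}
```

Call:
arm_command(targets=[[0.0015,0,0.0029,0,0.002,0,0]])

```text
t: 17.75
tool_pos: [0.6363, 0.0916, 0.1085]
tcp_rot: [0.003, -0.088, 0.996, -0.001]
force: [-1.4, 0.5, 6.6]
opening: 0.006
```

Run:
```python
from h import *
s=ctrl.sense();print(s['force'],s['ft_torque'],s['tool_pos']); plan(jig(.052,0,.118),YAW+180)
```

```text
[-1.36166323  0.4626959   6.64727263] [0.21578645 0.27633727 0.03184034] [0.63626719 0.0915742  0.10845008]
{'t': 17.75, 'pos': array([0.6363, 0.0916, 0.1085]), 'head': np.float64(-169.85), 'tilt': array([ 0.0065, -0.0012, -1.    ]), 'shift': array([ 0.0014,  0.0004, -0.0096]), 'F': array([-1.36,  0.46,  6.65]), 'op': 0.0006, 'rot': array([-0.0023,  0.0062,  0.0009])}
```

Call:
arm_command(targets=[[0.0005,0,0.0015,0,0.002,0,0]])

```text
t: 17.85
tool_pos: [0.6363, 0.0916, 0.1079]
tcp_rot: [0.003, -0.088, 0.996, -0.001]
force: [-2.8, 0.5, 3.7]
opening: 0.005
```

Run:
```python
from h import *
s=ctrl.sense();print(s['force'],s['ft_torque'],s['tool_pos']); plan(jig(.052,0,.118),YAW+180)
c=grab('side','side9')
f=lambda im,x,y,w,h,s:cv2.resize(im[y:y+h,x:x+w],None,fx=s,fy=s,interpolation=cv2.INTER_CUBIC)
cv2.imwrite('pics/b9s.png',f(c['image'],180,125,110,110,6))
s=ctrl.sense();print(s['force'],s['tool_pos'])
```

```text
[-2.76038608  0.46363986  3.72145312] [ 0.08478979  0.47132392 -0.01554397] [0.63632054 0.09162945 0.10794558]
{'t': 17.85, 'pos': array([0.6363, 0.0916, 0.1079]), 'head': np.float64(-169.85), 'tilt': array([ 0.006 , -0.0014, -1.    ]), 'shift': array([ 0.0014,  0.0003, -0.0101]), 'F': array([-2.76,  0.46,  3.72]), 'op': 0.0005, 'rot': array([-0.0024,  0.0056,  0.0009])}
[-0.85747682  0.65921798  3.09677142] [0.6362782  0.09160555 0.10774038]
```

View pics/b9s.png

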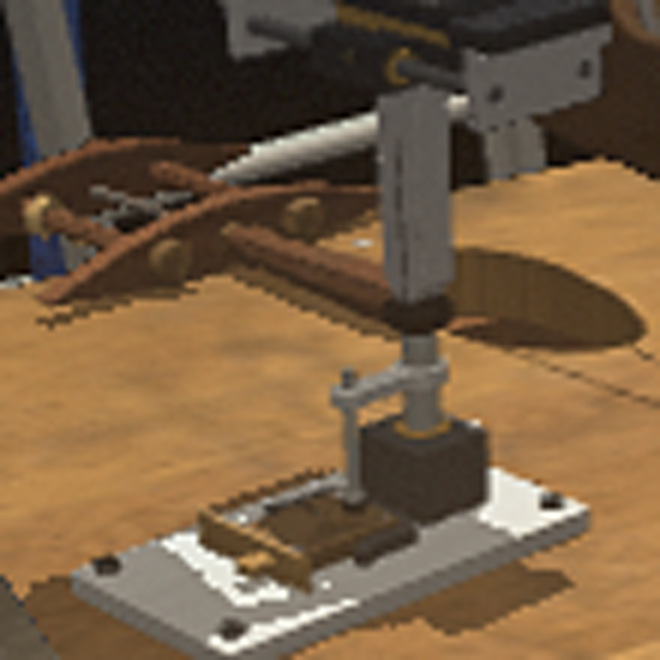

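Call:
arm_command(targets=[[0.0003,0,0.001,0,0.001,0,0]])

```text
t: 18.0
tool_pos: [0.6362, 0.0916, 0.1067]
tcp_rot: [0.003, -0.088, 0.996, -0.001]
force: [0.2, 0.2, 0.3]
opening: 0.004
```

Call:
arm_command(targets=[[0,0,0.001,0,0.001,0,0]])

```text
t: 18.1
tool_pos: [0.6362, 0.0917, 0.1054]
tcp_rot: [0.002, -0.088, 0.996, -0.001]
force: [-0.8, 0.2, 3.4]
opening: 0.001
```

Call:
arm_command(targets=[[0,0,-0.002,0,0,0,0],[0,0,-0.005,0,0,0,0],[0,0,-0.01,0,0,0,0],[0,0,-0.02,0,0,0,0],[0,0,-0.03,0,0,0,0],[0.02,0,-0.01,0,0,0,0],[0.045,0,0,0,0,0,0],[0.045,0,0,0,0,0,0],[0.045,0,0,0,0,0,0],[0.045,0,0,0,0,0,0]])

```text
t: 19.1
tool_pos: [0.437, 0.055, 0.1876]
tcp_rot: [0.004, -0.089, 0.996, -0.002]
force: [-0.7, 0.0, 1.3]
opening: 0.006
```

Call:
arm_command(targets=[[0.03,0,0,0,0,0,0],[0,0,0,0,0,0,0]])

```text
t: 19.3
tool_pos: [0.4029, 0.0495, 0.1875]
tcp_rot: [0.005, -0.089, 0.996, -0.002]
force: [0.5, -0.7, 0.2]
opening: 0.004
```

Run:
```python
from h import *
print(tojig(plan(jig(-.0225,0,.0178),YAW+180)['pos']))
for n in('top','side'): c=grab(n,n+'10')
a=load('top10');b=load('side10')['image']
f=lambda im,x,y,w,h,s:cv2.resize(im[y:y+h,x:x+w],None,fx=s,fy=s,interpolation=cv2.INTER_CUBIC)
cv2.imwrite('pics/b10s.png',f(b,180,155,110,90,7))
rect(a,.021,'pics/r10t.png',x1=.1)
```

```text
{'t': 19.3, 'pos': array([0.4029, 0.0495, 0.1875]), 'head': np.float64(-169.83), 'tilt': array([ 0.0098, -0.0036, -0.9999]), 'shift': array([-0.1597,  0.0016,  0.1712]), 'F': array([ 0.53, -0.71,  0.15]), 'op': 0.0004, 'rot': array([-0.0053,  0.009 ,  0.0012])}
[-0.18370436 -0.00089829  0.1875    ]
```

View pics/r10t.png

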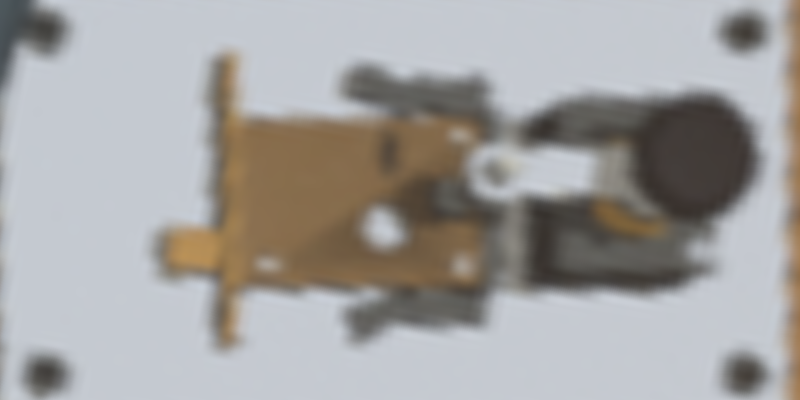

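View pics/b10s.png

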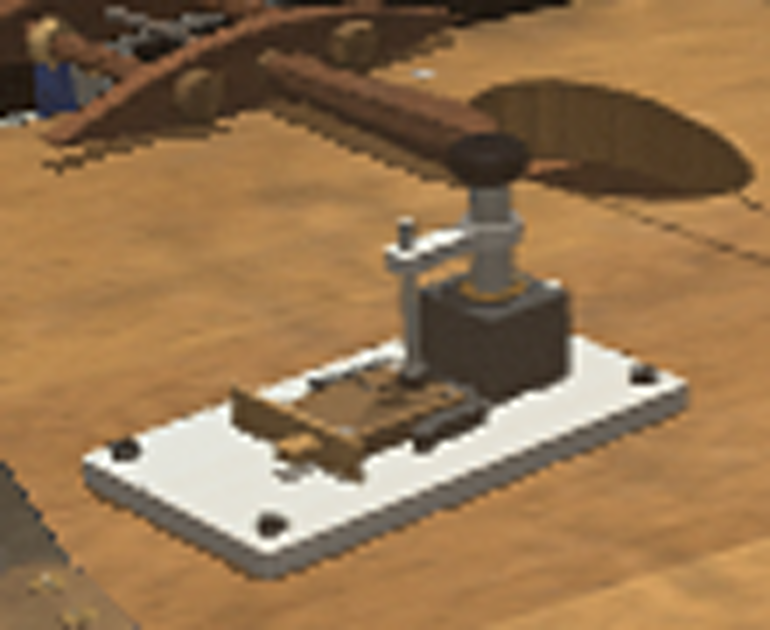

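The plunger has stayed down by itself. In the side picture the cap is about 34 px lower at 7x zoom, roughly 13 mm, and the foot rod stands proud of the arm with its pad on the case. The case's rear end is still at column 480 of the rectified top picture, which is jig x = 20 mm, against the stop.

```bash
python3 -c "
from workcell import hand_in
print(hand_in())"
```

```text
the job is handed in; nothing more can be done
None
```

The job is done and handed in at about 19.4 s on the robot's clock. The case is home against the stop bar, and the plunger is latched down with the foot holding the case.

- **Laying down:** I gripped the case and laid it flat on the jig, 35 mm before the stop. I then let go and checked it in the top camera. It lay about 1.4 mm off the rail line, so I gripped it again on the centre line. After closing, the tool had crept up about 3 mm. I lowered it until I felt the plate, which pressed with 13.3 N for a moment, under the 18 N limit.
- **Sliding in:** I slid it between the rails with no side force felt in the throat, while about 6 N of drag appeared once further out when it rubbed the plate. It met the stop with about 4 N, close to the expected position.
- **Plunger:** With closed fingers I pressed the cap straight down. Resistance peaked near 11 N vertically after about 9 mm of travel, and a sideways force of up to 6 N came with it, about 13 N in all. Then it fell to 0.3 N as the plunger snapped over. I touched it once more at 3.4 N, then let go and backed off.

**Last checks:** In the final pictures, taken with the arm away, the plunger stays down about 13 mm and the foot's rod stands up through its arm with the pad on the case. The rear end of the case is at jig x = 20 mm, touching the stop. The wrist force read close to zero. The two cameras disagreed by 1 to 2 mm on the jig's sideways position, so I relied on the case-to-rail offset in a single picture and on contact forces. The other checks agreed.

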